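# Find the rocking pot lid and press it home

### The job

One of the four bamboo lids on the dresser pots has not gone home on its seal: it looks much like the others but rocks and gives when pressed. Press the lids with the fingertips to find it, then press that one down until it sits level and flush on its rim like the rest, and finish with the fingertips still holding that same lid down and touching no other. Do not lift or push off any lid, and leave the other things on the tray where they are.

Things in the scene. Friction and masses are not known exactly. Their poses are not given: they have to be found in the camera images.
- lid_a: Round bamboo lid on a white pot, one of four alike (any may be the loose one): 68 mm across, 10 mm thick, with a silicone plug 54 mm across and 5 mm deep below. Origin: centre of the bamboo's underside, z up; the top face is 10 mm above it. Home, it rests all round on the pot's rim, its top 75 mm above the dresser top, and gives under 0.5 mm anywhere. The loose one: see the caddy.
- lid_b: Round bamboo lid on a white pot, one of four alike (any may be the loose one): 68 mm across, 10 mm thick, with a silicone plug 54 mm across and 5 mm deep below. Origin: centre of the bamboo's underside, z up; the top face is 10 mm above it. Home, it rests all round on the pot's rim, its top 75 mm above the dresser top, and gives under 0.5 mm anywhere. The loose one: see the caddy.
- lid_c: Round bamboo lid on a white pot, one of four alike (any may be the loose one): 68 mm across, 10 mm thick, with a silicone plug 54 mm across and 5 mm deep below. Origin: centre of the bamboo's underside, z up; the top face is 10 mm above it. Home, it rests all round on the pot's rim, its top 75 mm above the dresser top, and gives under 0.5 mm anywhere. The loose one: see the caddy.
- lid_d: Round bamboo lid on a white pot, one of four alike (any may be the loose one): 68 mm across, 10 mm thick, with a silicone plug 54 mm across and 5 mm deep below. Origin: centre of the bamboo's underside, z up; the top face is 10 mm above it. Home, it rests all round on the pot's rim, its top 75 mm above the dresser top, and gives under 0.5 mm anywhere. The loose one: see the caddy.
- caddy: Square bamboo caddy, 178 mm a side, fixed, pots stuck fast in it two by two, 88 mm apart. Origin: centre of its underside. The one loose lid stands some 3.5 mm proud, nearly level; pressed near its edge it tips up to 4 degrees at a touch or, over a high spot of the seal, gives from 3 N (1 to 4 mm in all by 6 N); pressed in the middle it slides home at 10 to 13 N. It stays where it is pushed.
- tray: Blue enamel tray, 300 mm (its x) by 520 mm (its y), fixed, rim 22 mm tall, floor 4 mm thick. Origin: centre of its underside, on the dresser top (z = 0).
- compact: Bystander, loose: round chrome compact, base 74 mm across and 9 mm thick, its mirror lid (74 mm disc) standing open at the +x edge, about 82 mm tall in all. Origin: centre of the base's underside.
- stand: Bystander, loose: clear acrylic earring stand, foot 50 mm (x) by 85 mm (y), slotted panel 108 mm tall across the middle. Origin: centre of its underside.
- watch: Bystander, loose: steel wristwatch with closed bracelet lying on its side, 72 mm by 58 mm, bracelet 18 mm and case 34 mm tall. Origin: middle of the loop, at its underside.
- dish: Bystander, loose: small terracotta dish, 86 mm across, 24 mm tall. Origin: centre of its underside.
Not all that is in view belongs to the job. Leave any purple or turquoise look-alike of the lid_d alone.

How it is judged:
By the outcome, as a careful person would: the job done as asked, in the order asked, and still so for the second after the job is handed in, while the arm keeps its last pose, push and grip.
It also fails if it takes over 64 s, if anything falls off the work surface, if the arm or the gripper's body presses on something with over 40 N, if the wrist force passes 120 N, or if a joint passes its speed limit or range.

### The arm

A 6-joint arm with a two-finger parallel gripper is mounted at the origin on the work surface. World frame = base frame: x ahead of the robot, y to its left, z up, the work surface at z = 0. Lengths are in m, angles in rad, forces in N, time in s.
With the tool pointing down it reaches from about 0.4 to 0.925 m from the base axis. Payload 12.5 kg.
Tool frame: the origin (TCP) lies between the finger pads; the fingertips stand 14 mm ahead of it and the grasp point (between the pads) lies 5 mm behind it; z points along the fingers, x is the direction in which the jaws open and shut, and the axes are right-handed (so a half turn about z gives the same grasp; the last joint's range is limited). The gripper opens to 95 mm and grips with 3 to 60 N. Pads are 20 mm wide; open, the fingers measure 119 mm over their backs; the gripper's body (75 mm by 180 mm) begins 59 mm behind the grasp point.
Start: joints at [1, 0.491, 1.559, -0, 1.092, -0.106], TCP at [0.28, 0.559, 0.2] pointing down, gripper open.
Joint ranges: [-3.1, 3.1], [-0.84, 2.19], [0.05, 2.79], [-1.13, 4.28], [0.06, 2.93], [-2.69, 2.69]. Speed limits (rad/s): [2.22, 2.22, 2.79, 3.14, 3.14, 3.14].

### API

Orientations are given as a unit quaternion [w, x, y, z].
In Python, from rig import telemetry, get_image, r, look_for, trace, mark_of gives the robot as it stands.
- The arm moves only by the tool jog_arm, never from a script. Its argument "plan" is a list of rows, each a list of 5 numbers: the shift along the tool's x, y, z in cm, then the turn about the tool's z in degrees, then the closure, from 0 (fully open) to 1 (shut). In form: [[tx, ty, tz, roll, fingers], ...]. A call has 1 to 20 rows; each row shifts and turns the commanded pose from where the row before left it, along the tool's axes as they then stand; what a row does not reach is not made up. A row lasts 1/10 s, in which the tool goes at most 50 mm and 8.59 degrees, less where a joint would pass 70% of its speed; a pose out of reach is approached as far as the arm can. A call is refused whole if a number of a shift passes 5 or a number of a turn 8.59, either way. A call with a gripper value outside its range is refused whole. The fingers move at their own pace and stop on an object; the grip force is fixed at half the most. Time passes only in rows, so rows that do not move let the fingers close. It gives the time, the measured TCP pose, the force and the opening at its end, in the units of the state.
- telemetry.sense(): the state, without advancing time (a new reading comes with each control period).
- get_image(name): name is "scene" or "top"; returns a dict with "img" (384x512x3 uint8, red, green, blue), "depth" (384x512 float32, m along the optical axis (not along the pixel's ray), 0 where there is no reading), "vfov" (degrees; the focal length in pixels is half the picture's height over the tangent of half this angle, whatever the lens; pixels are square), "cx", "cy" (the principal point, pixels), "rvec" (rotation vector, rad) and "tvec" (3), from world to camera coordinates, as OpenCV has them. Camera axes: x right, y down, z forward; pixel columns grow to the right and rows downward; lengths in m; the calibration is good to about 2 mm. A picture is of the moment at which its call begins.
- r.finish_job(): hands the job in, once; it reports no verdict.
Trained networks look in a picture, given as the dict that the camera call returned (one of the last four; its "shot" number tells which), for a name from the list of things; names that differ only in an ending like _2 or _b are one class to them, and where a whole thing is asked for, a point or a joint stands for the part that bears it (a point fixed in the world has none). Each returns a list of dicts, best first, with "score" (0 to 1); they miss things now and then, are a little off and sometimes report something else, mostly with a low value. They report only what shows in the picture. A call takes as long as a camera call. They do not tell look-alikes from the thing itself.
- look_for(picture, thing): "position" ([x, y, z] in m, in the coordinates of the camera as it stood for that picture, good to about 4 mm: the middle of the surface that is visible of it).
- trace(picture, thing): "mask" (384x512 bool, what is visible of it).
- mark_of(picture, thing): "position" ([x, y, z] in m, in the coordinates of the camera as it stood for that picture, good to about 4 mm: a listed point, or the origin of a listed thing).
The state is a dict: "time_s": time; "joint_pos": joint angles; "qvel": joint speeds; "effort": joint torques, N m; "tool_pos": TCP position; "tcp_rot": TCP orientation; "wrist_force": force on the tool from outside, world axes, zero at the start; "torque": the same for the moment, N m; "gripper_width": finger opening in m.
Only numpy, scipy, OpenCV 4.12 (cv2) and the standard library are available. Lean on these libraries where they do the work, as an engineer would, in place of code of your own. Each camera call takes 0.05 s, during which the arm holds its last target. There are 200 camera calls.

## Working session

There is one attempt and no reset: what is moved stays moved. The work goes in short steps, Python scripts to look and compute and a tool call to move; the robot and the scene stay as the last step left them, time stands still between calls to the robot, and variables do not carry over. Pictures are saved under pics/ and viewed, about 8 in all and at most 12, crops included, and the job is handed in when it is done.

Besides the shell and the picture viewer there is one more tool, called after "Emit:" as name(argument=value, ...) on one line, values as JSON. jog_arm: Moves the arm, as the interface text tells. Its arguments: {"type":"object","properties":{"plan":{"type":"array","items":{"type":"array","items":{"type":"number"}}}},"required":["plan"]}

```bash
mkdir -p pics
cat > h.py <<'E'
import numpy as np, cv2
from rig import telemetry, get_image, r, look_for, trace, mark_of
def cam(p):
    R=cv2.Rodrigues(np.array(p["rvec"],float))[0]; return R,np.array(p["tvec"],float).ravel()
def f(p): return 192/np.tan(np.radians(p["vfov"])/2)
def c2w(p,x):
    R,t=cam(p); return R.T@(np.array(x)-t)
def w2p(p,x):
    R,t=cam(p); c=R@np.array(x)+t; return np.array([p["cx"]+f(p)*c[0]/c[2],p["cy"]+f(p)*c[1]/c[2]])
def cloud(p):
    R,t=cam(p); v,u=np.mgrid[:384,:512]; d=p["depth"]
    c=np.stack([(u-p["cx"])/f(p)*d,(v-p["cy"])/f(p)*d,d],-1); return (c-t)@R
E
python3 - <<'E'
from h import *
np.set_printoptions(precision=4,suppress=True)
s=telemetry.sense(); print({k:np.round(v,4) for k,v in s.items()})
for n in ("scene","top"):
    p=get_image(n); cv2.imwrite(f"pics/{n}1.png",p["img"][:,:,::-1])
    for th in ("lid_a","caddy","compact","stand","watch","dish","tray"):
        for k in mark_of(p,th)[:6]:
            w=c2w(p,k["position"]); print(n,th,round(k["score"],2),w,w2p(p,w))
E
```

```text
{'time_s': np.float64(0.0), 'joint_pos': array([ 1.0004,  0.4916,  1.5595,  0.    ,  1.0917, -0.1056]), 'qvel': array([ 0.0004,  0.0001, -0.0012,  0.0028, -0.0003, -0.0003]), 'effort': array([  0.0004, -61.2653, -25.8182,   0.0692,   0.0482,  -0.0001]), 'tool_pos': array([0.28  , 0.5585, 0.1997]), 'tcp_rot': array([ 0.0002,  0.851 ,  0.5252, -0.0005]), 'wrist_force': array([ 0.3887,  0.5701, -0.0164]), 'torque': array([ 0.0234, -0.0127, -0.0429]), 'gripper_width': np.float64(0.095)}
scene lid_a 0.82 [ 0.6365 -0.0496  0.0644] [203.5591 179.7491]
scene lid_a 0.79 [0.5619 0.3503 0.002 ] [347.5369 268.9501]
scene lid_a 0.61 [ 0.5481 -0.0532  0.0675] [227.7066 161.0114]
scene lid_a 0.58 [0.6579 0.3671 0.0017] [327.8667 301.1082]
scene lid_a 0.57 [0.6386 0.0348 0.069 ] [225.9649 196.0293]
scene caddy 0.6 [ 0.5953 -0.0098  0.0063] [227.1697 194.7266]
scene compact 0.61 [0.6501 0.1823 0.0069] [266.9808 248.5039]
scene compact 0.52 [0.5488 0.0375 0.0686] [252.407  177.8213]
scene stand 0.96 [ 0.6759 -0.2027  0.0043] [157.6815 175.0375]
scene stand 0.55 [ 0.5461 -0.0541  0.0669] [228.0454 160.
[... 198 characters left out ...]
 0.5 [0.5497 0.0369 0.069 ] [252.0121 177.7734]
top lid_a 0.98 [0.638  0.0365 0.0653] [269.6855 168.6499]
top lid_a 0.93 [ 0.556  -0.0537  0.0664] [306.4687 201.278 ]
top lid_a 0.83 [0.5473 0.0327 0.0625] [271.3365 204.9418]
top lid_a 0.81 [ 0.6383 -0.0523  0.0665] [305.3779 168.5055]
top lid_a 0.74 [0.5612 0.3432 0.0093] [150.595  201.9005]
top lid_a 0.73 [0.6567 0.3653 0.0052] [143.8663 166.0261]
top caddy 0.91 [ 0.5908 -0.0072  0.0071] [285.8012 190.9321]
top compact 0.58 [0.6494 0.1776 0.0037] [215.2155 168.9978]
top stand 0.9 [ 0.6784 -0.2118  0.0065] [363.1664 158.2015]
top watch 0.64 [ 0.5238 -0.221   0.0035] [368.5358 216.8527]
top dish 0.63 [0.5235 0.1682 0.0034] [218.1915 216.7302]
```

View pics/scene1.png

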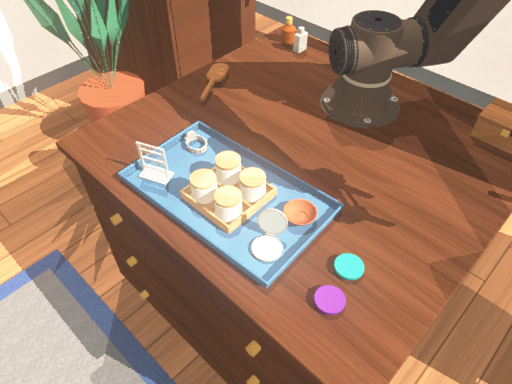

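View pics/top1.png

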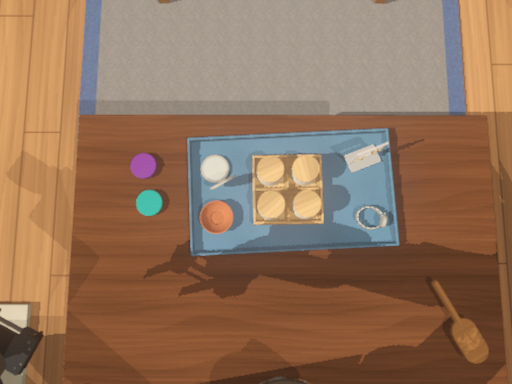

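Candidates: the four bamboo lids, at top-image pixels (270,169), (306,169), (271,205) and (306,202). The look-alikes are purple (143,166) and turquoise (149,203), both outside the tray and to be left alone. Next I'll take a close crop and measure the lid heights.

```bash
python3 - <<'E'
from h import *
np.set_printoptions(precision=4,suppress=True)
C=[(.638,.035),(.638,-.053),(.549,.035),(.549,-.053)]
for n in ("top","scene"):
    p=get_image(n); W=cloud(p); 
    m=(W[...,2]>.069)&(W[...,2]<.09)
    for c in C:
        k=m&(np.hypot(W[...,0]-c[0],W[...,1]-c[1])<.042)
        P=W[k]; ctr=(P.max(0)+P.min(0))/2; 
        q=P[np.hypot(*(P[:,:2]-ctr[:2]).T)<.028]
        a=np.linalg.lstsq(np.c_[q[:,:2]-ctr[:2],np.ones(len(q))],q[:,2],rcond=None)[0]
        print(n,c,len(P),P.mean(0),ctr,"median z",np.median(q[:,2]).round(4),"tilt deg",np.degrees(a[:2]),a[2].round(4))
    x,y=(240,145) if n=="top" else (175,140)
    cv2.imwrite(f"pics/{n}2.png",cv2.resize(p["img"][y:y+95,x:x+110,::-1],None,fx=5,fy=5,interpolation=cv2.INTER_CUBIC))
E
python3 -c "
import cv2,numpy as np
a=[cv2.imread(f'pics/{n}2.png') for n in('top','scene')]
cv2.imwrite('pics/both.png',cv2.resize(np.hstack(a),(800,345)))"
```

```text
top (0.638, 0.035) 573 [0.6354 0.037  0.0747] [0.6356 0.036  0.0745] median z 0.0747 tilt deg [ 0.1678 -0.1435] 0.0747
top (0.638, -0.053) 577 [ 0.6369 -0.0507  0.0747] [ 0.6383 -0.0505  0.0748] median z 0.0747 tilt deg [-0.2414  0.1791] 0.0748
top (0.549, 0.035) 591 [0.5478 0.0354 0.0747] [0.5475 0.0351 0.0753] median z 0.0745 tilt deg [0.443 0.421] 0.0747
top (0.549, -0.053) 605 [ 0.5491 -0.0522  0.0782] [ 0.5493 -0.0527  0.0773] median z 0.0784 tilt deg [ 0.4643 -0.4131] 0.0782
scene (0.638, 0.035) 487 [0.6399 0.041  0.0748] [0.6385 0.039  0.0739] median z 0.0752 tilt deg [-0.8977 -0.03  ] 0.0751
scene (0.638, -0.053) 433 [ 0.6409 -0.0467  0.0746] [ 0.6396 -0.0497  0.0738] median z 0.0749 tilt deg [0.1021 0.0015] 0.0749
scene (0.549, 0.035) 431 [0.5522 0.0394 0.0747] [0.5508 0.0381 0.074 ] median z 0.075 tilt deg [ 0.2727 -0.0248] 0.075
scene (0.549, -0.053) 411 [ 0.5543 -0.0476  0.0777] [ 0.5525 -0.0505  0.0757] median z 0.0783 tilt deg [-0.0517 -0.289 ] 0.0784
```

View pics/both.png

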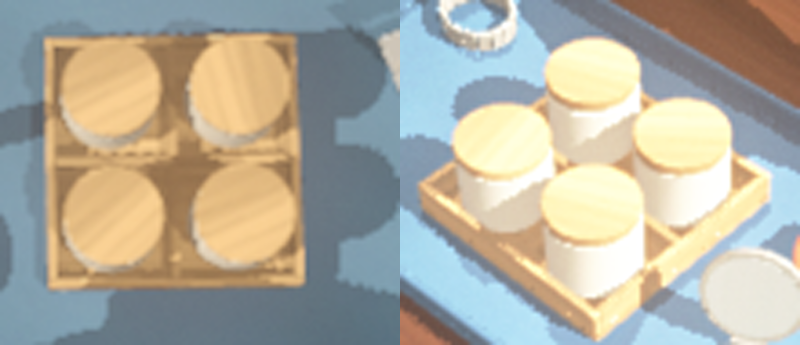

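The crop shows four alike bamboo lids in the caddy. In depth, the lid at world (0.550,-0.052), top pixel (306,202), stands about 3.5 mm proud. The other three read 75 mm. I'll confirm this by pressing, starting by squaring the tool, closing the fingers and travelling over.

Emit:
jog_arm(plan=[[0, 0, 0, -6.65, 1], [0, 0, 0, -6.65, 1], [0, 0, 0, -6.65, 1], [0, 0, 0, -6.65, 1], [-3.62, 2.65, 0, 0, 1], [-3.62, 2.65, 0, 0, 1], [-3.62, 2.65, 0, 0, 1], [-3.62, 2.65, 0, 0, 1], [-3.62, 2.65, 0, 0, 1], [-3.62, 2.65, 0, 0, 1], [-3.62, 2.65, 0, 0, 1], [-3.62, 2.65, 0, 0, 1], [-3.62, 2.65, 0, 0, 1], [-3.62, 2.65, 0, 0, 1], [-3.62, 2.65, 0, 0, 1], [-3.62, 2.65, 0, 0, 1], [-3.62, 2.65, 0, 0, 1], [-3.62, 2.65, 0, 0, 1]])

```text
time_s: 2.7
tool_pos: [0.6518, 0.05, 0.2004]
tcp_rot: [0.0, 0.707, 0.707, 0.0]
wrist_force: [0.4, 0.7, 0.6]
gripper_width: 0.0004
```

Emit:
jog_arm(plan=[[0, 0, 3, 0, 1], [0, 0, 3, 0, 1], [0, 0, 3, 0, 1], [0, 0, 1.6, 0, 1], [0, 0, 0.2, 0, 1], [0, 0, 0.1, 0, 1], [0, 0, 0, 0, 1], [0, 0, 0, 0, 1]])

```text
time_s: 3.5
tool_pos: [0.6514, 0.0518, 0.0926]
tcp_rot: [0.001, 0.707, 0.707, 0.001]
wrist_force: [-0.0, -0.3, -0.9]
gripper_width: 0.0005
```

Emit:
jog_arm(plan=[[0, 0, 0.1, 0, 1], [0, 0, 0.05, 0, 1], [0, 0, 0.05, 0, 1], [0, 0, 0, 0, 1]])

```text
time_s: 3.9
tool_pos: [0.6509, 0.0517, 0.0893]
tcp_rot: [-0.0, 0.707, 0.707, 0.0]
wrist_force: [0.0, 0.2, 0.1]
gripper_width: 0.0
```

Emit:
jog_arm(plan=[[0, 0, 0.05, 0, 1], [0, 0, 0, 0, 1], [0, 0, 0, 0, 1]])

```text
time_s: 4.2
tool_pos: [0.6509, 0.0517, 0.0888]
tcp_rot: [-0.0, 0.707, 0.707, 0.0]
wrist_force: [-0.3, 0.1, -0.5]
gripper_width: 0.0003
```

Emit:
jog_arm(plan=[[0, 0, 0.05, 0, 1], [0, 0, 0, 0, 1], [0, 0, 0, 0, 1]])

```text
time_s: 4.5
tool_pos: [0.6508, 0.0517, 0.0883]
tcp_rot: [-0.0, 0.707, 0.707, 0.0]
wrist_force: [1.1, -0.8, -0.1]
gripper_width: 0.0003
```

Emit:
jog_arm(plan=[[0, 0, 0.05, 0, 1], [0, 0, 0, 0, 1], [0, 0, 0, 0, 1]])

```text
time_s: 4.8
tool_pos: [0.6509, 0.0517, 0.0878]
tcp_rot: [-0.0, 0.707, 0.707, 0.0]
wrist_force: [0.2, -0.4, -0.6]
gripper_width: 0.0007
```

Emit:
jog_arm(plan=[[0, 0, 0.03, 0, 1], [0, 0, 0, 0, 1], [0, 0, 0, 0, 1]])

```text
time_s: 5.1
tool_pos: [0.6509, 0.0518, 0.0876]
tcp_rot: [-0.0, 0.707, 0.707, 0.0]
wrist_force: [0.4, -0.4, -0.3]
gripper_width: 0.0009
```

Emit:
jog_arm(plan=[[0, 0, 0.04, 0, 1], [0, 0, 0, 0, 1], [0, 0, 0, 0, 1]])

```text
time_s: 5.4
tool_pos: [0.6509, 0.0517, 0.0871]
tcp_rot: [-0.0, 0.707, 0.707, 0.0]
wrist_force: [-0.2, -0.5, 1.4]
gripper_width: 0.0003
```

Emit:
jog_arm(plan=[[0, 0, 0.04, 0, 1], [0, 0, 0, 0, 1], [0, 0, 0, 0, 1]])

```text
time_s: 5.7
tool_pos: [0.6509, 0.0517, 0.0867]
tcp_rot: [-0.0, 0.707, 0.707, 0.0]
wrist_force: [0.3, -0.3, -0.7]
gripper_width: 0.0004
```

Run:
```python
from h import *
np.set_printoptions(precision=4,suppress=True)
s=telemetry.sense(); print(s["tool_pos"],s["wrist_force"])
p=get_image("scene"); print(w2p(p,[.6509,.0517,.0727]))
cv2.imwrite("pics/s3.png",cv2.resize(p["img"][110:230,165:285,::-1],None,fx=5,fy=5,interpolation=cv2.INTER_CUBIC))
W=cloud(p)
for c in [(.638,.0375),(.638,-.050),(.55,.0375),(.551,-.0505)]:
    k=(W[...,2]>.065)&(W[...,2]<.085)&(np.hypot(W[...,0]-c[0],W[...,1]-c[1])<.03)
    q=W[k];a=np.linalg.lstsq(np.c_[q[:,:2]-c,np.ones(len(q))],q[:,2],rcond=None)[0]
    print(c,len(q),np.median(q[:,2]),np.degrees(a[:2]))
```

```text
[0.6509 0.0517 0.0867] [ 0.3085 -0.2632 -0.7278]
[227.0779 201.3721]
(0.638, 0.0375) 247 0.07507954205377193 [ 0.2578 -0.1469]
(0.638, -0.05) 287 0.07496238368707209 [0.2386 0.2317]
(0.55, 0.0375) 5 0.07374681783312392 [-10.7979  21.3975]
(0.551, -0.0505) 0 nan [0. 0.]
  return _methods._mean(a, axis=axis, dtype=dtype,
  ret = ret.dtype.type(ret / rcount)
```

View pics/s3.png

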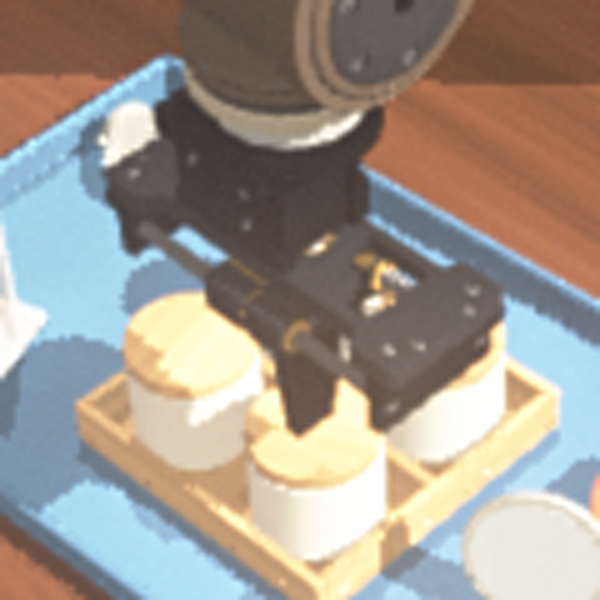

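Run:
```python
from h import *
np.set_printoptions(precision=4,suppress=True)
p=get_image("scene");W=cloud(p);im=p["img"].astype(int)
k=(im.max(-1)<90)&(np.abs(W[...,0]-.651)<.03)&(np.abs(W[...,1]-.052)<.03)&(W[...,2]<.14)&(W[...,2]>.05)
q=W[k]; o=np.argsort(q[:,2]); print(k.sum()); print(q[o[:14]]); print(q.min(0),q.max(0))
```

```text
0
[]Traceback (most recent call last):
  File "<stdin>", line 5, in <module>
    return umr_minimum(a, axis, None, out, keepdims, initial, where)
ValueError: zero-size array to reduction operation minimum which has no identity
```

Run:
```python
from h import *
np.set_printoptions(precision=4,suppress=True,linewidth=150)
p=get_image("scene");W=cloud(p)
for v in range(180,204,2):
  print(v,[(u,tuple(np.round(W[v,u]*1000).astype(int).tolist()),int(p["img"][v,u].max())) for u in (222,225,228,231)])
```

```text
180 [(222, (684, 78, 188), 122), (225, (683, 87, 193), 112), (228, (680, 92, 194), 126), (231, (677, 98, 197), 115)]
182 [(222, (662, 52, 147), 100), (225, (663, 62, 155), 102), (228, (683, 95, 193), 114), (231, (680, 102, 196), 127)]
184 [(222, (662, 51, 140), 101), (225, (662, 61, 147), 103), (228, (655, 63, 144), 102), (231, (682, 103, 193), 116)]
186 [(222, (664, 52, 135), 102), (225, (664, 63, 144), 104), (228, (655, 63, 137), 104), (231, (643, 60, 126), 113)]
188 [(222, (663, 51, 128), 99), (225, (663, 62, 136), 105), (228, (655, 62, 130), 107), (231, (644, 61, 121), 123)]
190 [(222, (663, 50, 121), 105), (225, (663, 61, 128), 108), (228, (653, 60, 120), 106), (231, (646, 62, 116), 175)]
192 [(222, (665, 52, 117), 124), (225, (665, 62, 124), 106), (228, (654, 61, 114), 109), (231, (644, 59, 106), 207)]
194 [(222, (664, 50, 107), 164), (225, (665, 63, 118), 108), (228, (651, 57, 102), 175), (231, (628, 42, 74), 255)]
196 [(222, (649, 32, 76), 254), (225, (661, 58, 104), 149), (228, (641, 45, 79), 255), (231, (634, 48, 76), 255)]
198 [(222, (654, 38, 76), 255), (225, (648, 42, 75), 255), (228, (644, 48, 77), 255), (231, (639, 53, 77), 255)]
200 [(222, (658, 42, 76), 255), (225, (653, 47, 75), 255), (228, (648, 52, 75), 255), (231, (643, 57, 75), 255)]
202 [(222, (662, 46, 75), 255), (225, (658, 52, 77), 255), (228, (651, 55, 74), 255), (231, (647, 61, 75), 255)]
```

The picture and the depth show the fingertips around z≈0.11, well above the nominal TCP−14 mm. That agrees with feeling no contact, so I'll go on descending in guarded steps.

Emit:
jog_arm(plan=[[0, 0, 0.2, 0, 1], [0, 0, 0.2, 0, 1], [0, 0, 0, 0, 1]])

```text
time_s: 6.15
tool_pos: [0.6507, 0.0517, 0.0823]
tcp_rot: [-0.0, 0.707, 0.707, -0.0]
wrist_force: [-0.1, 0.1, 0.7]
gripper_width: 0.0007
```

Emit:
jog_arm(plan=[[0, 0, 0.1, 0, 1], [0, 0, 0.1, 0, 1], [0, 0, 0, 0, 1]])

```text
time_s: 6.45
tool_pos: [0.6508, 0.0517, 0.0806]
tcp_rot: [-0.0, 0.707, 0.707, -0.0]
wrist_force: [-0.2, 0.2, -0.2]
gripper_width: 0.0003
```

Run:
```python
from h import *
np.set_printoptions(precision=4,suppress=True,linewidth=150)
p=get_image("scene");W=cloud(p);s=telemetry.sense();print(s["tool_pos"],s["wrist_force"])
for v in range(188,208,1):
  print(v,[(u,tuple(np.round(W[v,u]*1000).astype(int).tolist()),int(p["img"][v,u].max())) for u in (223,225,227)])
cv2.imwrite("pics/s4.png",cv2.resize(p["img"][150:230,185:285,::-1],None,fx=7,fy=7,interpolation=cv2.INTER_CUBIC))
```

```text
[0.6509 0.0517 0.0807] [-0.3099  0.0836 -0.1133]
188 [(223, (664, 56, 132), 101), (225, (665, 63, 138), 101), (227, (658, 63, 133), 101)]
189 [(223, (661, 52, 124), 101), (225, (663, 62, 132), 103), (227, (660, 64, 131), 102)]
190 [(223, (663, 54, 123), 103), (225, (663, 61, 128), 101), (227, (659, 63, 127), 102)]
191 [(223, (661, 52, 117), 101), (225, (665, 63, 128), 103), (227, (659, 63, 124), 104)]
192 [(223, (661, 52, 114), 103), (225, (663, 60, 121), 102), (227, (659, 62, 119), 101)]
193 [(223, (663, 53, 112), 101), (225, (662, 60, 117), 105), (227, (659, 62, 116), 106)]
194 [(223, (661, 51, 106), 101), (225, (662, 59, 112), 103), (227, (657, 60, 109), 105)]
195 [(223, (664, 53, 107), 104), (225, (663, 60, 110), 105), (227, (659, 62, 109), 104)]
196 [(223, (663, 53, 102), 101), (225, (662, 59, 106), 103), (227, (656, 58, 100), 112)]
197 [(223, (662, 51, 96), 134), (225, (662, 58, 102), 108), (227, (656, 58, 97), 199)]
198 [(223, (652, 39, 75), 237), (225, (664, 60, 101), 161), (227, (645, 46, 76), 255)]
199 [(223, (653, 40, 75), 255), (225, (663, 58, 96), 249), (227, (648, 49, 77), 255)]
200 [(223, (655, 42, 74), 255), (225, (652, 45, 73), 255), (227, (649, 49, 74), 255)]
201 [(223, (659, 47, 77), 255), (225, (654, 48, 74), 255), (227, (653, 54, 77), 255)]
202 [(223, (661, 48, 76), 255), (225, (657, 51, 75), 255), (227, (652, 53, 72), 255)]
203 [(223, (663, 50, 76), 255), (225, (660, 54, 76), 255), (227, (656, 57, 76), 255)]
204 [(223, (663, 51, 73), 255), (225, (662, 56, 76), 255), (227, (659, 60, 76), 252)]
205 [(223, (668, 56, 76), 254), (225, (662, 57, 73), 252), (227, (659, 60, 74), 251)]
206 [(223, (667, 54, 71), 223), (225, (665, 60, 74), 227), (227, (662, 63, 74), 236)]
207 [(223, (668, 55, 69), 225), (225, (664, 58, 68), 232), (227, (661, 62, 69), 242)]
```

The tip is at about 0.098 with the TCP at 0.081, so contact should come near TCP z≈0.057. I'll continue guarded.

Emit:
jog_arm(plan=[[0, 0, 0.3, 0, 1], [0, 0, 0.3, 0, 1], [0, 0, 0.3, 0, 1], [0, 0, 0, 0, 1]])

```text
time_s: 6.9
tool_pos: [0.6506, 0.0517, 0.0711]
tcp_rot: [-0.0, 0.707, 0.707, -0.0]
wrist_force: [0.1, 0.2, 0.0]
gripper_width: 0.0005
```

Emit:
jog_arm(plan=[[0, 0, 0.2, 0, 1], [0, 0, 0.2, 0, 1], [0, 0, 0, 0, 1], [0, 0, 0, 0, 1]])

```text
time_s: 7.3
tool_pos: [0.6509, 0.0517, 0.0678]
tcp_rot: [-0.0, 0.707, 0.707, 0.0]
wrist_force: [-0.3, -0.5, -0.3]
gripper_width: 0.0003
```

Run:
```python
from h import *
np.set_printoptions(precision=4,suppress=True,linewidth=150)
p=get_image("scene");W=cloud(p);s=telemetry.sense();print(s["tool_pos"],s["wrist_force"])
for v in range(193,208,1):
  print(v,[(u,tuple(np.round(W[v,u]*1000).astype(int).tolist()),int(p["img"][v,u].max())) for u in (223,225,227)])
```

```text
[0.6509 0.0517 0.0678] [-0.0898 -0.2105 -0.2089]
193 [(223, (661, 51, 110), 95), (225, (663, 60, 117), 96), (227, (661, 64, 119), 96)]
194 [(223, (662, 52, 108), 94), (225, (662, 59, 113), 96), (227, (660, 64, 115), 96)]
195 [(223, (663, 53, 105), 94), (225, (663, 60, 111), 95), (227, (659, 62, 109), 98)]
196 [(223, (662, 51, 100), 94), (225, (663, 60, 108), 96), (227, (659, 61, 105), 97)]
197 [(223, (663, 53, 99), 96), (225, (663, 60, 104), 97), (227, (658, 60, 100), 98)]
198 [(223, (664, 53, 96), 100), (225, (665, 61, 103), 96), (227, (659, 61, 98), 99)]
199 [(223, (663, 51, 90), 98), (225, (664, 60, 98), 95), (227, (658, 60, 94), 99)]
200 [(223, (664, 52, 88), 99), (225, (664, 59, 93), 95), (227, (656, 58, 87), 112)]
201 [(223, (664, 52, 85), 117), (225, (664, 59, 90), 100), (227, (657, 58, 84), 189)]
202 [(223, (660, 47, 74), 183), (225, (662, 57, 84), 140), (227, (653, 54, 74), 254)]
203 [(223, (664, 52, 78), 224), (225, (659, 53, 74), 226), (227, (657, 58, 76), 253)]
204 [(223, (665, 52, 75), 254), (225, (661, 55, 74), 252), (227, (658, 59, 74), 252)]
205 [(223, (666, 54, 74), 249), (225, (665, 60, 78), 251), (227, (662, 63, 78), 251)]
206 [(223, (666, 54, 70), 218), (225, (664, 58, 72), 225), (227, (662, 63, 74), 235)]
207 [(223, (668, 56, 70), 224), (225, (664, 57, 67), 230), (227, (662, 62, 70), 241)]
```

Emit:
jog_arm(plan=[[0, 0, 0.2, 0, 1], [0, 0, 0.2, 0, 1], [0, 0, 0.2, 0, 1], [0, 0, 0, 0, 1], [0, 0, 0, 0, 1]])

```text
time_s: 7.85
tool_pos: [0.6508, 0.0517, 0.0617]
tcp_rot: [-0.0, 0.707, 0.707, -0.0]
wrist_force: [-0.3, -1.0, 0.3]
gripper_width: 0.0002
```

Emit:
jog_arm(plan=[[0, 0, 0.1, 0, 1], [0, 0, 0, 0, 1], [0, 0, 0, 0, 1]])

```text
time_s: 8.15
tool_pos: [0.651, 0.0518, 0.0611]
tcp_rot: [0.0, 0.707, 0.707, 0.0]
wrist_force: [0.4, 0.1, 3.5]
gripper_width: 0.0009
```

Emit:
jog_arm(plan=[[0, 0, 0.05, 0, 1], [0, 0, 0, 0, 1], [0, 0, 0, 0, 1]])

```text
time_s: 8.45
tool_pos: [0.651, 0.0517, 0.061]
tcp_rot: [0.0, 0.707, 0.707, 0.0]
wrist_force: [-1.6, 0.4, 8.2]
gripper_width: 0.0003
```

Emit:
jog_arm(plan=[[0, 0, 0.05, 0, 1], [0, 0, 0, 0, 1], [0, 0, 0, 0, 1]])

```text
time_s: 8.75
tool_pos: [0.651, 0.0517, 0.061]
tcp_rot: [0.0, 0.707, 0.707, 0.0]
wrist_force: [-4.3, -0.6, 13.6]
gripper_width: 0.0008
```

Contact came at TCP z=0.0610, so the tips are really 14 mm above the TCP. Lid A is firm: 8 to 14 N with no give. On to lid B's outer edge.

Emit:
jog_arm(plan=[[0, 0, -1, 0, 1], [0, 0, -1, 0, 1], [-3, 0, 0, 0, 1], [-3, 0, 0, 0, 1], [-3, 0, 0, 0, 1], [-2.5, 0, 0, 0, 1], [0, 0, 0, 0, 1], [0, 0, 0.9, 0, 1], [0, 0, 0.6, 0, 1], [0, 0, 0.3, 0, 1], [0, 0, 0, 0, 1], [0, 0, 0.1, 0, 1], [0, 0, 0, 0, 1], [0, 0, 0, 0, 1]])

```text
time_s: 10.15
tool_pos: [0.6509, -0.0624, 0.061]
tcp_rot: [-0.0, 0.707, 0.707, 0.0]
wrist_force: [-1.8, 3.4, 4.4]
gripper_width: 0.0005
```

Emit:
jog_arm(plan=[[0, 0, 0.05, 0, 1], [0, 0, 0, 0, 1], [0, 0, 0, 0, 1]])

```text
time_s: 10.45
tool_pos: [0.6509, -0.0624, 0.061]
tcp_rot: [-0.0, 0.707, 0.707, 0.0]
wrist_force: [-3.3, 3.2, 9.2]
gripper_width: 0.0006
```

Lid B is firm. Next is lid C.

Emit:
jog_arm(plan=[[0, 0, -1, 0, 1], [0, 0, -1, 0, 1], [2.85, -2.85, 0, 0, 1], [2.85, -2.85, 0, 0, 1], [2.85, -2.85, 0, 0, 1], [2.8, -2.85, 0, 0, 1], [0, 0, 0, 0, 1], [0, 0, 0.9, 0, 1], [0, 0, 0.6, 0, 1], [0, 0, 0.3, 0, 1], [0, 0, 0, 0, 1], [0, 0, 0.1, 0, 1], [0, 0, 0, 0, 1], [0, 0, 0, 0, 1]])

```text
time_s: 11.85
tool_pos: [0.5369, 0.0502, 0.0612]
tcp_rot: [-0.0, 0.707, 0.707, 0.0]
wrist_force: [0.8, -0.1, 0.6]
gripper_width: 0.0005
```

Emit:
jog_arm(plan=[[0, 0, 0.05, 0, 1], [0, 0, 0, 0, 1], [0, 0, 0, 0, 1]])

```text
time_s: 12.15
tool_pos: [0.5369, 0.0502, 0.061]
tcp_rot: [0.0, 0.707, 0.707, 0.0]
wrist_force: [0.5, -1.2, 5.2]
gripper_width: 0.0006
```

Emit:
jog_arm(plan=[[0, 0, 0.04, 0, 1], [0, 0, 0, 0, 1], [0, 0, 0, 0, 1]])

```text
time_s: 12.45
tool_pos: [0.537, 0.0502, 0.061]
tcp_rot: [0.0, 0.707, 0.707, 0.0]
wrist_force: [-2.8, -1.1, 10.4]
gripper_width: 0.0001
```

Lid C is firm. Next is a gentle edge press on D, the one that stands proud.

Emit:
jog_arm(plan=[[0, 0, -1.2, 0, 1], [0, 0, -1, 0, 1], [-2.85, 0, 0, 0, 1], [-2.85, 0, 0, 0, 1], [-2.85, 0, 0, 0, 1], [-2.8, 0, 0, 0, 1], [0, 0, 0, 0, 1], [0, 0, 0.9, 0, 1], [0, 0, 0.5, 0, 1], [0, 0, 0.2, 0, 1], [0, 0, 0, 0, 1], [0, 0, 0.1, 0, 1], [0, 0, 0, 0, 1], [0, 0, 0, 0, 1]])

```text
time_s: 13.85
tool_pos: [0.5369, -0.0631, 0.0654]
tcp_rot: [0.0, 0.707, 0.707, 0.0]
wrist_force: [-0.8, -0.6, 0.8]
gripper_width: 0.0006
```

Emit:
jog_arm(plan=[[0, 0, 0.05, 0, 1], [0, 0, 0, 0, 1], [0, 0, 0, 0, 1]])

```text
time_s: 14.15
tool_pos: [0.5368, -0.0633, 0.0649]
tcp_rot: [0.0, 0.707, 0.707, 0.0]
wrist_force: [1.0, 0.3, -0.3]
gripper_width: 0.0005
```

Emit:
jog_arm(plan=[[0, 0, 0.04, 0, 1], [0, 0, 0, 0, 1], [0, 0, 0, 0, 1]])

```text
time_s: 14.45
tool_pos: [0.5369, -0.0633, 0.0645]
tcp_rot: [0.0, 0.707, 0.707, 0.0]
wrist_force: [0.3, 0.1, 0.8]
gripper_width: 0.0005
```

Emit:
jog_arm(plan=[[0, 0, 0.05, 0, 1], [0, 0, 0, 0, 1], [0, 0, 0, 0, 1]])

```text
time_s: 14.75
tool_pos: [0.5368, -0.0633, 0.0641]
tcp_rot: [0.0, 0.707, 0.707, 0.0]
wrist_force: [-1.5, -1.7, 4.1]
gripper_width: 0.0002
```

Emit:
jog_arm(plan=[[0, 0, 0.05, 0, 1], [0, 0, 0, 0, 1], [0, 0, 0, 0, 1]])

```text
time_s: 15.05
tool_pos: [0.5368, -0.0633, 0.0634]
tcp_rot: [0.0, 0.707, 0.707, 0.0]
wrist_force: [-1.9, -2.5, 4.7]
gripper_width: 0.0002
```

D gives at 4–5 N, sinking from 0.0641 to 0.0634 and still yielding, so it is the loose lid. I'll centre on it and press.

Emit:
jog_arm(plan=[[0, 0, -0.5, 0, 1], [0, 0, -0.5, 0, 1], [1.2, 1.35, 0, 0, 1], [0, 0, 0, 0, 1], [0, 0, 0.4, 0, 1], [0, 0, 0.3, 0, 1], [0, 0, 0.1, 0, 1], [0, 0, 0.05, 0, 1], [0, 0, 0.05, 0, 1], [0, 0, 0.05, 0, 1], [0, 0, 0, 0, 1], [0, 0, 0, 0, 1]])

```text
time_s: 16.25
tool_pos: [0.5503, -0.0512, 0.064]
tcp_rot: [0.0, 0.707, 0.707, 0.0]
wrist_force: [-0.3, -0.3, -0.2]
gripper_width: 0.0008
```

Emit:
jog_arm(plan=[[0, 0, 0.05, 0, 1], [0, 0, 0.05, 0, 1], [0, 0, 0, 0, 1], [0, 0, 0, 0, 1]])

```text
time_s: 16.65
tool_pos: [0.5505, -0.0512, 0.0631]
tcp_rot: [0.0, 0.707, 0.707, 0.0]
wrist_force: [-0.2, 0.6, 4.3]
gripper_width: 0.0007
```

Emit:
jog_arm(plan=[[0, 0, 0.05, 0, 1], [0, 0, 0.05, 0, 1], [0, 0, 0, 0, 1], [0, 0, 0, 0, 1]])

```text
time_s: 17.05
tool_pos: [0.5505, -0.0512, 0.0623]
tcp_rot: [0.0, 0.707, 0.707, 0.0]
wrist_force: [-0.9, 1.5, 6.4]
gripper_width: 0.0005
```

Emit:
jog_arm(plan=[[0, 0, 0.05, 0, 1], [0, 0, 0.05, 0, 1], [0, 0, 0, 0, 1], [0, 0, 0, 0, 1]])

```text
time_s: 17.45
tool_pos: [0.5505, -0.0512, 0.0614]
tcp_rot: [0.0, 0.707, 0.707, 0.0]
wrist_force: [-1.4, 0.9, 8.8]
gripper_width: 0.0006
```

Emit:
jog_arm(plan=[[0, 0, 0.05, 0, 1], [0, 0, 0.05, 0, 1], [0, 0, 0, 0, 1], [0, 0, 0, 0, 1]])

```text
time_s: 17.85
tool_pos: [0.5505, -0.0512, 0.061]
tcp_rot: [0.0, 0.707, 0.707, 0.0]
wrist_force: [-3.3, 1.8, 15.8]
gripper_width: 0.0003
```

Emit:
jog_arm(plan=[[0, 0, 0.05, 0, 1], [0, 0, 0, 0, 1], [0, 0, 0, 0, 1], [0, 0, 0, 0, 1]])

```text
time_s: 18.25
tool_pos: [0.5505, -0.0512, 0.0609]
tcp_rot: [0.001, 0.707, 0.707, 0.0]
wrist_force: [-4.8, 1.1, 21.1]
gripper_width: 0.0005
```

Run:
```python
from h import *
np.set_printoptions(precision=4,suppress=True)
s=telemetry.sense();print(s["tool_pos"],s["wrist_force"],s["torque"])
ims=[]
for n in("top","scene"):
    p=get_image(n);W=cloud(p)
    x,y=(230,135) if n=="top" else (165,130)
    ims.append(cv2.resize(p["img"][y:y+110,x:x+120,::-1],(400,366),interpolation=cv2.INTER_CUBIC))
    for c in [(.638,.0375),(.638,-.050),(.55,.0375),(.551,-.0515)]:
        k=(W[...,2]>.07)&(W[...,2]<.083)&(np.hypot(W[...,0]-c[0],W[...,1]-c[1])<.032)
        q=W[k]
        if len(q)>20:
            a=np.linalg.lstsq(np.c_[q[:,:2]-c,np.ones(len(q))],q[:,2],rcond=None)[0]
            print(n,c,len(q),np.median(q[:,2]),np.degrees(a[:2]))
    for th in("compact","stand","watch","dish"):
        for k in mark_of(p,th)[:1]: print(n,th,round(k["score"],2),c2w(p,k["position"]))
cv2.imwrite("pics/end.png",np.hstack(ims))
```

```text
[ 0.5505 -0.0512  0.0609] [-4.8498  1.1204 21.106 ] [0.2683 0.9918 0.0573]
top (0.638, 0.0375) 507 0.07478349140869699 [-0.4863 -0.5398]
top (0.55, 0.0375) 302 0.07480972387522378 [-0.0161  0.9647]
top compact 0.84 [0.6505 0.177  0.0039]
top stand 0.88 [ 0.6794 -0.2115  0.0036]
top watch 0.47 [ 0.5205 -0.2216  0.0032]
top dish 0.61 [0.5221 0.1653 0.0026]
scene (0.638, 0.0375) 403 0.07480897315376728 [0.0335 0.0579]
scene (0.638, -0.05) 364 0.07491444449382025 [ 0.2469 -0.2155]
scene (0.55, 0.0375) 359 0.07498224592893422 [-0.3265 -0.1895]
scene (0.551, -0.0515) 240 0.07477592594845783 [0.4867 0.0653]
scene compact 0.74 [ 0.6392 -0.0482  0.0683]
scene stand 0.82 [ 0.6803 -0.2084  0.0063]
scene watch 0.61 [ 0.5214 -0.2199 -0.002 ]
scene dish 0.63 [0.5208 0.1756 0.0026]
```

View pics/end.png

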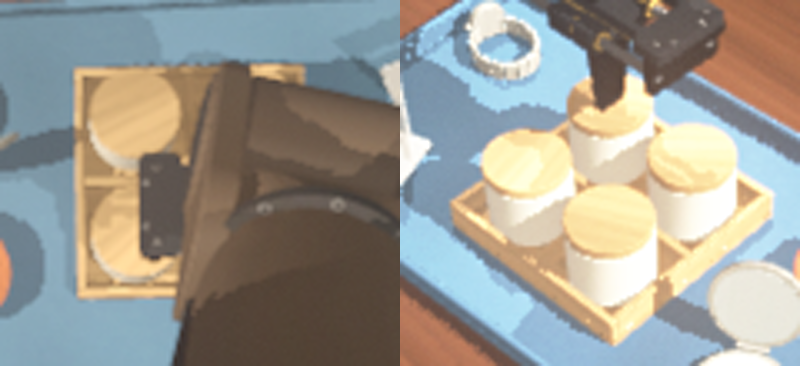

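The right half of the picture shows the fingertips on the rear lid (about 610,100). That lid now reads 74.8 mm in depth and is level within about 0.5°. The other lids and the other tray items are where they were, so I'm handing in.

```bash
python3 -c "
from h import *
print(r.finish_job())"
```

```text
the job is handed in; nothing more can be done
None
```

The loose lid is pressed home, and I handed the job in at about 18 s with the closed fingertips still holding it down at 21 N. It was the lid nearest the robot on its right, at (0.550, −0.051).

- **Finding it:** I pressed all four lids near the edge. Three were firm at 9–14 N with no measurable give. The fourth stood about 3.5 mm proud in depth and sank at 4–5 N.
- **Seating it:** I pressed that lid in the middle until the tip stopped at the same height as on the other three. It went home between about 9 and 16 N.
- **Last checks:**
  - The pressed lid reads 74.8 mm against 74.8–75.0 mm for the others, with tilt about 0.5°, which is within the noise.
  - The stand, watch, dish and compact were found within a few millimetres of their first positions. The exception is the compact in the last scene picture, where the network reported a lid by mistake.

**What disagreed:** The fingertips turned out to be 14 mm behind the reported TCP along the tool axis, not ahead of it as the interface says. The first approach therefore met nothing at the expected height, and I felt for contact in small guarded steps.

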